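# Bring the ticket clip to the salad card and hold it open there

### The arm

A 6-joint arm with a two-finger parallel gripper is mounted at the origin on a cart in front of the work surface, level with it; the furniture and walls round the work are solid. World frame = base frame: x ahead of the robot, y to its left, z up, the work surface at z = 0. Lengths are in m, angles in rad, forces in N, time in s.
With the tool pointing down it reaches from about 0.3 to 0.775 m from the base axis. Payload 14.6 kg.
Tool frame: the origin (TCP) lies at the very end of the fingers, on their centre line; the grasp point (between the pads) lies 19 mm behind it; z points along the fingers, y is the line along which they close (so a half turn about z gives the same grasp; the last joint's range is limited). The gripper opens to 94 mm and grips with 3 to 60 N. Pads are 16 mm wide; open, the fingers measure 119 mm over their backs; the gripper's body (75 mm by 177 mm) begins 78 mm behind the grasp point.
Start: joints at [-1.278, 0.3, 1.521, -0, 1.321, -0.067], TCP at [0.194, -0.515, 0.205] pointing down, gripper open.
Joint ranges: [-3.03, 3.03], [-0.79, 2.21], [0.23, 2.52], [-1.04, 4.18], [0, 3.07], [-2.55, 2.55]. Speed limits (rad/s): [2.22, 2.22, 2.57, 3.14, 3.14, 3.14].

### API

Orientations are given as [roll, pitch, yaw] about the fixed x, y, z axes, in that order (R = Rz(yaw) Ry(pitch) Rx(roll)).
In Python, from station import ctrl, camera, camera_info, finder gives the robot as it stands.
- The arm moves only by the tool carry_out, never from a script. Its argument "motion" is a list of rows, each a list of 2 entries, a list of its own where there are three numbers: the shift along the tool's x, y, z as a fraction of full scale, then the turn about the tool's z as a fraction of full scale. A call has 1 to 12 rows; each row is the pose to reach, as a shift and turn from the pose commanded when the call began, along the tool's axes at that moment, turning the shorter way round; what a row does not reach only later rows make up. Full scale, the value 1, is 200 mm for a shift and 360 degrees for a turn. A row lasts 1/10 s, in which the tool goes at most 50 mm and 8.59 degrees, less where a joint would pass 70% of its speed; a pose out of reach is approached as far as the arm can. A call with a number of a shift or a turn outside -1 to 1 is refused whole. A call with a gripper value outside its range is refused whole. "hand" is the closure, from -1 (fully open) to 1 (shut), set as the call begins (left out, the last holds). The fingers move at their own pace and stop on an object; "force" is the grip in N (left out, the last holds). Time passes only in rows, so rows that repeat a pose let the fingers close. It gives the time, the measured TCP pose, the force, the opening and the grip force at its end, in the units of the state.
- ctrl.get_obs(): the state, without advancing time (a new reading comes with each control period).
- camera(name): name is "side" or "top" or "wrist"; returns (picture, depth): 384x512x3 uint8, blue, green, red; 384x512 float32, m along the optical axis (not along the pixel's ray), 0 where there is no reading.
- camera_info(name): a dict with "camera_matrix" (3x3 intrinsics, pixels), "origin" and "attitude" of the camera in the world. Camera axes: x right, y down, z forward; pixel columns grow to the right and rows downward; lengths in m; the calibration is good to about 2 mm. A picture is of the moment at which its call begins: read the wrist's pose just before it. camera_info takes no time and is no camera call; for the wrist camera it gives the pose at the moment of the call.
- ctrl.hand_in(): hands the job in; it is judged then, once.
Trained networks look in the newest picture that a camera, given by its name, has taken for a name from the list of things; names that differ only in an ending like _2 or _b are one class to them, and where a whole thing is asked for, a point or a joint stands for the part that bears it (a point fixed in the world has none). Each returns a list of dicts, best first, with "conf" (0 to 1); they miss things now and then, are a little off and sometimes report something else, mostly with a low value. They report only what shows in the picture. A call takes as long as a camera call. They do not tell look-alikes from the thing itself.
- finder.boxes_of(camera, query): "location" ([column, row] in pixels, amid what is visible of it).
- finder.cut_out(camera, query): "mask" (384x512 bool, what is visible of it) and "location" ([column, row] in pixels, amid what is visible of it).
- finder.pinpoint(camera, query): "location" ([column, row] in pixels: a listed point, or the origin of a listed thing).
The state is a dict: "time_s": time; "qpos": joint angles; "joint_vel": joint speeds; "tau": joint torques, N m; "ee_pos": TCP position; "eef_rot": TCP orientation; "force": force on the tool from outside, world axes, zero at the start; "moment": the same for the moment, N m; "grip_width": finger opening in m; "grip_force": force on a finger pad.
Only numpy, scipy, OpenCV 4.12 (cv2) and the standard library are available. Lean on these libraries where they do the work, as an engineer would, in place of code of your own. Each camera call takes 0.05 s, during which the arm holds its last target. There are 200 camera calls.

### The job

Squeeze open the orange spring clip that is clamped on the blue prep card, lift it clear, and bring it over to the green prep card. There hold it squeezed wide open, upright and astride the middle of the green card's top edge, with the edge well in between the jaws and neither jaw nor the clip's pin touching the card, so that the cook can slip an order ticket in; finish like that, still holding the clip open. Leave all the card stands standing where they are and everything else on the table alone.

Things in the scene. Friction and masses are not known exactly. Their poses are not given: they have to be found in the camera images.
- blue_stand: Blue prep-card stand, on which the clip is clamped at the start: 4 mm board, 140 mm wide, upright in a steel foot (84 x 124 mm, 24 mm high), loose, 0.7 kg, white ruled sheet on its -x side (towards the robot). Origin: centre of the foot's underside; x normal to the board (mid-plane x = 0), y along it, z up; top edge 120 mm above the origin.
- green_stand: Green prep-card stand, where the clip is to be held: same size and axes as the blue one.
- red_stand: Red prep-card stand, same size and axes; a bystander.
- blue_stand_edge (a point): Middle of the blue card's top edge; axes as its stand.
- green_stand_edge (a point): Middle of the green card's top edge; axes as its stand.
- clip: Orange plastic ticket clip, 60 g, like a broad clothes peg: two sprung levers on a 6.4 mm steel pin, jaws down, handles up. Origin: middle of the pin; y along the pin and the card edge, x the way the jaws part and the handles close (mid-plane x = 0), z up. At the start it bites the blue card, jaw tips 13 to 20 mm below the card's top edge.
- clip_handles (a point): Point to grip, on the mid-plane 34 mm above the pin, between the handles, flat tongues 36 mm wide (along y), tops 44 mm above the pin (48 squeezed). Over their outside the tops measure 48 mm while it bites a card, 18 mm squeezed to the stop (faces then upright, parallel). Squeezing takes about 3 N to start, 10 N to the stop and lowers the pin about 5 mm in the fingers; let go, it springs shut.
- clip_jaws (a point): Point on the clip's mid-plane 36 mm straight below its pin, midway between the lower tips of the jaws. The jaws are 66 mm wide along y and part evenly about the mid-plane.
- clip_front (a joint): Turn of each clip lever about the pin (the two move evenly), rad: 0 when the jaws bite a 4 mm card, -0.055 when they are shut on nothing, 0.32 at the stop with the handles squeezed right together (the jaw tips then stand about 26 mm apart).
- ramekin_0: Small off-white ramekin, 68 mm across, 37 mm high; a bystander. Origin: centre of the underside.
- tongs_1: Steel kitchen tongs lying down, 336 x 66 x 38 mm; a bystander. Origin: centre of the underside.
- timer: Round kitchen timer, 62 mm across, 44 mm high; a bystander. Origin: centre of the underside.
- pen: Marker pen lying down, 134 mm long, 14 mm thick; a bystander. Origin: centre of the underside.
- tape: Roll of tape lying flat, 106 mm across, 24 mm high; a bystander. Origin: centre of the underside.
Things that resemble listed ones, but are neither listed nor needed, are in the scene too. Of the things shaped like the clip, the orange one is meant.

How it is judged:
By the outcome, as a careful person would: the job done as asked, in the order asked, and still so for the second after the job is handed in, while the arm keeps its last pose, push and grip.
It also fails if it takes over 48 s, if anything falls off the work surface, if the arm or the gripper's body presses on something with over 40 N, if the wrist force passes 120 N, or if a joint passes its speed limit or range.

## Working session

There is one attempt and no reset: what is moved stays moved. The work goes in short steps, Python scripts to look and compute and a tool call to move; the robot and the scene stay as the last step left them, time stands still between calls to the robot, and variables do not carry over. Pictures are saved under pics/ and viewed, at most 10 in all, crops included, and the job is handed in when it is done.

Besides the shell and the picture viewer there is one more tool, called as name(argument=value, ...), one argument or row to a line, values as JSON. carry_out: Moves the arm, as the interface text tells. Its arguments: {"type":"object","properties":{"motion":{"type":"array","items":{"type":"array"}},"hand":{"type":"number"},"force":{"type":"number"}},"required":["motion"]}

```bash
mkdir -p pics
cat > h.py <<'E'
import numpy as np, cv2
from station import ctrl, camera, camera_info, finder
def cam(n):
    i=camera_info(n); K=np.array(i["camera_matrix"]); o=np.array(i["origin"]); a=np.array(i["attitude"])
    if a.shape!=(3,3):
        from scipy.spatial.transform import Rotation as R
        a=R.from_euler('xyz',a).as_matrix() if a.size==3 else R.from_quat(a).as_matrix()
    return K,o,a
def cloud(n,d):
    K,o,a=cam(n); v,u=np.mgrid[:384,:512]
    p=np.stack([(u-K[0,2])/K[0,0]*d,(v-K[1,2])/K[1,1]*d,d],-1)
    return p@a.T+o
E
python3 - <<'E'
from h import *
for n in("top","side","wrist"):
    p,d=camera(n); cv2.imwrite(f"pics/{n}0.png",p); i=camera_info(n); print(n,i)
    for q in("clip","blue_stand","green_stand","red_stand","clip_handles"):
        f=finder.cut_out(n,q) if q!="clip_handles" else finder.pinpoint(n,q)
        c=cloud(n,d)
        for r in f[:4]:
            u,v=map(int,r["location"]); print(n,q,round(r["conf"],2),(u,v),c[v,u].round(3) if d[v,u]>0 else None)
print(ctrl.get_obs())
a=cv2.imread("pics/top0.png");b=cv2.imread("pics/side0.png")
E
```

```text
top {'camera_matrix': array([[409.59957788,   0.        , 247.85074144],
       [  0.        , 409.59957788, 191.82737841],
       [  0.        ,   0.        ,   1.        ]]), 'origin': array([ 0.38358327, -0.05672962,  1.40037891]), 'attitude': array([-2.97818636, -0.014755  , -1.58010985])}
top clip 0.81 (221, 217) [0.51  0.005 0.167]
top clip 0.45 (192, 257) [0.393 0.11  0.005]
top blue_stand 0.6 (216, 225) [0.485 0.019 0.185]
top blue_stand 0.36 (224, 222) [ 0.497 -0.003  0.142]
top green_stand 0.8 (141, 223) [0.507 0.281 0.019]
top red_stand 0.96 (301, 223) [ 0.494 -0.243  0.122]
top clip_handles 0.76 (220, 220) [0.504 0.009 0.143]
top clip_handles 0.48 (335, 178) [ 0.66  -0.384  0.004]
top clip_handles 0.47 (189, 257) [0.393 0.118 0.019]
side {'camera_matrix': array([[476.0288231 ,   0.        , 253.3186045 ],
       [  0.        , 476.0288231 , 185.61983503],
       [  0.        ,   0.        ,   1.        ]]), 'origin': array([ 0.06412784, -1.04175776,  0.90380618]), 'attitude': array([-2.17007696, -0.01473817, -0.4605314 ])}
side clip 0.61 (229, 218) [ 0.511 -0.006  0.015]

[... 656 characters left out ...]
8187e-04, -1.21123836e+00])}
{'time_s': 0.9, 'qpos': array([-1.27760898e+00,  2.99903681e-01,  1.52095216e+00,  4.52051748e-05,
        1.32069668e+00, -6.65744967e-02]), 'joint_vel': array([-0.00073202,  0.00130874,  0.00013531, -0.0002746 ,  0.00148937,
       -0.00043452]), 'tau': array([ 7.12868750e-04, -5.31661248e+01, -3.52910721e+01,  7.09468033e-02,
        2.12542294e-02, -1.88619117e-05]), 'ee_pos': array([ 0.19365319, -0.51479274,  0.20546382]), 'eef_rot': array([ 3.14154970e+00, -4.10326289e-05,  3.59750653e-01]), 'force': array([-0.42699333, -0.4271921 ,  0.74034403]), 'moment': array([-0.03596054,  0.01060423, -0.03698194]), 'grip_force': 0.0, 'grip_width': 0.09396310138330341}
```

View pics/top0.png

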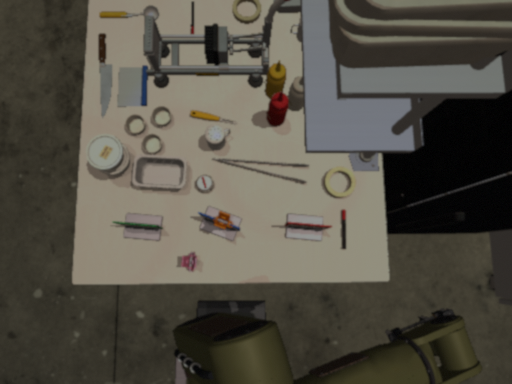

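View pics/side0.png

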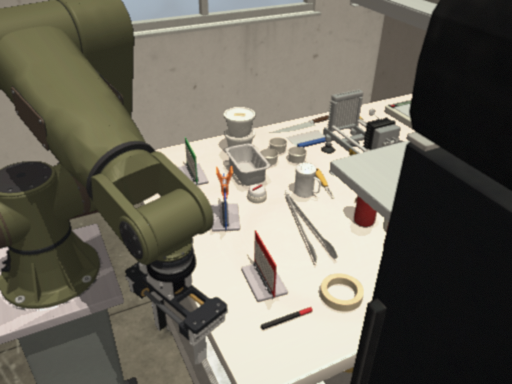

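The top view shows the orange clip on the blue card at (221,217), and a pink look-alike lying at (188,261). The green card is at (141,223) and the red one at (301,223). An overhead shelf covers the upper right. In the side view the orange clip stands at (223,180). Next I measure from the clouds.

```bash
cat >> h.py <<'E'
def hsv(p): return [x.astype(int) for x in cv2.split(cv2.cvtColor(p,cv2.COLOR_BGR2HSV))]
def line(P):
    c=P.mean(0); w,v=np.linalg.eigh(np.cov((P-c).T)); d=v[:,-1]*np.sign(v[1,-1]); t=(P-c)@d
    lo,hi=np.percentile(t,[1,99]); return c+d*(lo+hi)/2, np.degrees(np.arctan2(-d[0],d[1])), hi-lo
E
python3 - <<'E'
from h import *
import sys
for n in("top","side"):
    p,d=camera(n); c=cloud(n,d); H,S,V=hsv(p)
    col={"blue":(H>100)&(H<130),"green":(H>45)&(H<90),"red":((H<6)|(H>172)),"orange":(H>6)&(H<16)}
    box={"blue":(.5,.0),"green":(.5,.28),"red":(.49,-.25),"orange":(.5,0)}
    for k,m in col.items():
        b=box[k]
        m=m&(S>110)&(d>0)&(abs(c[...,0]-b[0])<.08)&(abs(c[...,1]-b[1])<.1)
        z=c[...,2]
        if k=="orange": 
            P=c[m&(z>.1)]; print(n,k,len(P),P.min(0).round(3),P.max(0).round(3)); 
            T=P[P[:,2]>.15]; print(T.mean(0),line(T[:,:2]) if len(T)>5 else T)
        else:
            T=c[m&(z>.108)&(z<.13)]; print(n,k,m.sum(),len(T),line(T[:,:2]) if len(T)>8 else '', z[m].max(), T[:,2].mean())
    # feet: grey points at z~.024
    for k in("blue","green","red"):
        b=box[k]; m=(d>0)&(abs(c[...,0]-b[0])<.08)&(abs(c[...,1]-b[1])<.09)&(abs(c[...,2]-.024)<.008)&(S<70)
        T=c[m][:,:2].astype(np.float32); print(n,k,"foot",len(T),cv2.minAreaRect(T))
    for q in("green_stand","blue_stand","green_stand_edge","blue_stand_edge","clip","clip_handles","clip_jaws"):
        K,o,a=cam(n)
        for r in finder.pinpoint(n,q)[:2]:
            u,v=r["location"]; ray=a@np.array([(u-K[0,2])/K[0,0],(v-K[1,2])/K[1,1],1]); zz={"edge":.12,"tand":0,"clip":.14,"dles":.174,"jaws":.104}[q[-4:]]
            print(n,q,r["conf"],np.round([u,v],0),(o+ray*(zz-o[2])/ray[2]).round(4))
    if n=="top": cv2.imwrite("pics/c1.png",cv2.resize(p[180:290,90:350],None,fx=3,fy=3,interpolation=cv2.INTER_CUBIC))
    else: cv2.imwrite("pics/c2.png",cv2.resize(p[120:260,150:300],None,fx=4,fy=4,interpolation=cv2.INTER_CUBIC))
a=cv2.imread("pics/c1.png");b=cv2.resize(cv2.imread("pics/c2.png"),(280,260));cv2.imwrite("pics/c3.png",np.vstack([a[:,:780],np.hstack([b,np.zeros((260,500,3),np.uint8)])]))
E
```

```text
top blue 13 6  0.12116967432752124 0.11612564850098295
top green 13 2  0.1101506793895064 0.10967916734979122
top red 84 30 (array([ 0.48995867, -0.27360984]), np.float64(-5.579283760165117), np.float64(0.11439754858680959)) 0.12294648121729779 0.11563180971689681
top orange 180 [ 0.476 -0.024  0.112] [0.526 0.029 0.187]
[0.50279592 0.00179655 0.17253246] (array([0.50165964, 0.00230321]), np.float64(65.96827529857103), np.float64(0.04531674875797091))
top blue foot 48 ((0.5006844401359558, 0.018909677863121033), (0.11495311558246613, 0.07122805714607239), 65.6963119506836)
top green foot 104 ((0.4975229501724243, 0.27331748604774475), (0.12127046287059784, 0.07388211786746979), 89.25569152832031)
top red foot 100 ((0.4914911985397339, -0.26040077209472656), (0.12243147194385529, 0.0710548684000969), 89.5274658203125)
top green_stand 0.8 [145. 226.] [0.4974 0.2722 0.    ]
top green_stand 0.58 [223. 223.] [0.5075 0.0078 0.    ]
top blue_stand 0.84 [219. 224.] [0.5039 0.0191 0.    ]
top green_stand_edge 0.95 [132. 223.] [0.4973 0.2831 0.12  ]
top blue_stand_edge 0.62 [215. 219.] [0.5087
[... 1098 characters left out ...]
80925703049, 0.13723620772361755), 8.441396713256836)
side red foot 196 ((0.48958852887153625, -0.2686707079410553), (0.13549834489822388, 0.07882727682590485), 86.18983459472656)
side green_stand 0.89 [190. 179.] [0.4865 0.2642 0.    ]
side blue_stand 0.83 [224. 218.] [0.5039 0.0191 0.    ]
side green_stand_edge 0.56 [189. 146.] [0.4954 0.2791 0.12  ]
side green_stand_edge 0.42 [225. 189.] [0.5022 0.0012 0.12  ]
side blue_stand_edge 0.87 [226. 188.] [0.5082 0.0063 0.12  ]
side clip 0.7 [222. 183.] [0.4953 0.0037 0.14  ]
side clip_handles 0.59 [222. 172.] [0.4985 0.0126 0.174 ]
side clip_handles 0.57 [303. 222.] [ 0.5874 -0.2834  0.174 ]
side clip_jaws 0.56 [223. 190.] [0.5048 0.0181 0.104 ]
```

View pics/c3.png

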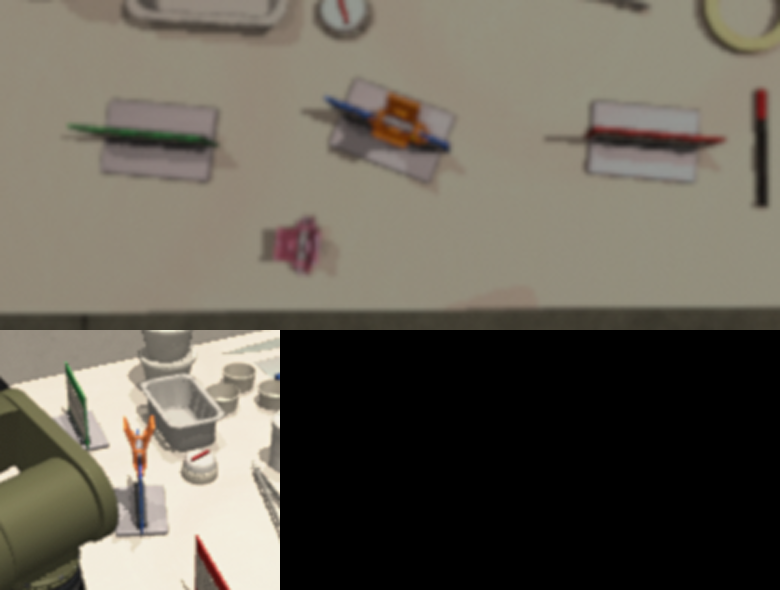

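Candidates are the orange clip on the blue card at (221,217) and the pink one lying at (188,261). I choose the orange upright one, and the crop confirms it. Next I move to a hover over it.

carry_out(
  motion=[
    [[1,-0.8,-0.475],0],
    [[1,-0.8,-0.475],0],
    [[1,-0.8,-0.475],0],
    [[1,-0.8,-0.475],0],
    [[1,-0.8,-0.475],0],
    [[1,-0.8,-0.475],0],
  ],
  hand=-1,
)

```text
time_s: 2.3
ee_pos: [0.3258, -0.2922, 0.3023]
eef_rot: [3.139, -0.001, 0.362]
force: [0.1, -0.5, 0.1]
grip_width: 0.0939
grip_force: 0.0
```

carry_out(
  motion=[
    [[1,-0.8,0],0],
    [[1,-0.8,0],0],
    [[1,-0.8,0],0],
    [[1,-0.8,0],0],
    [[1,-0.8,0],0],
    [[1,-0.8,0],0],
  ],
)

```text
time_s: 2.9
ee_pos: [0.4568, -0.0706, 0.3003]
eef_rot: [-3.141, -0.0, 0.364]
force: [0.1, 0.1, -0.2]
grip_width: 0.0939
grip_force: 0.0
```

carry_out(
  motion=[
    [[0.35,-0.3,0],-0.137],
    [[0.35,-0.3,0],-0.137],
    [[0.35,-0.3,0],-0.137],
    [[0.35,-0.3,0],-0.137],
    [[0.35,-0.3,0],-0.137],
    [[0.35,-0.3,0],-0.137],
    [[0.35,-0.3,0],-0.137],
    [[0.35,-0.3,0],-0.137],
    [[0.35,-0.3,0],-0.137],
  ],
)

```text
time_s: 3.8
ee_pos: [0.4997, 0.0061, 0.3005]
eef_rot: [3.142, 0.0, 1.218]
force: [-0.5, -0.6, 0.6]
grip_width: 0.0938
grip_force: 0.0
```

```bash
cat > look.py <<'E'
from h import *
import sys
def look(tag,cx,cy,name):
    K,o,a=cam("wrist"); p,d=camera("wrist"); cv2.imwrite(f"pics/{tag}.png",p); c=cloud("wrist",d); H,S,V=hsv(p); z=c[...,2]
    rng={"blue":(100,130),"green":(45,90)}[name]
    m=(H>rng[0])&(H<rng[1])&(S>80)&(d>0)&(abs(c[...,0]-cx)<.1)&(abs(c[...,1]-cy)<.1)
    T=c[m&(z>.11)&(z<.128)]; print(name,len(T),line(T[:,:2]),np.percentile(T[:,2],[5,50,95]),z[m].max())
    o_=(H>5)&(H<18)&(S>120)&(d>0)&(abs(c[...,0]-cx)<.1)&(abs(c[...,1]-cy)<.1)
    for lo,hi in((.105,.13),(.13,.15),(.15,.165),(.165,.176),(.176,.2)):
        P=c[o_&(z>lo)&(z<hi)]
        if len(P)>8: print(lo,len(P),P.mean(0).round(4),cv2.minAreaRect((P[:,:2]*1000).astype(np.float32)))
    f=(d>0)&(abs(z-.024)<.005)&(S<80)&(abs(c[...,0]-cx)<.09)&(abs(c[...,1]-cy)<.09)
    print("foot",cv2.minAreaRect((c[f][:,:2]*1000).astype(np.float32)))
    for q,zz in((name+"_stand_edge",.12),("clip",.137),("clip_handles",.171),(name+"_stand",0)):
        for r in finder.pinpoint("wrist",q)[:2]:
            u,v=r["location"]; ray=a@np.array([(u-K[0,2])/K[0,0],(v-K[1,2])/K[1,1],1]); print(q,round(r["conf"],2),int(u),int(v),(o+ray*(zz-o[2])/ray[2]).round(4))
    return p,d,c
E
python3 - <<'E'
from look import *
look("w1",.5,.005,"blue")
E
```

```text
blue 281 (array([0.50557735, 0.01422747]), np.float64(-21.41692266909037), np.float64(0.13546162707737802)) [0.11746452 0.11882406 0.12016543] 0.42217766242085236
0.105 210 [0.5061 0.0168 0.1175] ((498.2750244140625, 2.0558204650878906), (65.54976654052734, 20.76596450805664), 63.108009338378906)
0.13 367 [0.5021 0.0039 0.145 ] ((501.06695556640625, -0.11825752258300781), (47.37154769897461, 19.379016876220703), 71.28630065917969)
0.15 333 [0.501  0.0033 0.1589] ((500.5534973144531, 1.0884952545166016), (36.1821174621582, 27.139450073242188), 69.49671173095703)
0.165 441 [0.5015 0.0018 0.1695] ((500.2232971191406, 1.130971908569336), (35.94635772705078, 33.667091369628906), 68.6124038696289)
0.176 661 [0.5008 0.0016 0.1826] ((500.76995849609375, 1.0931682586669922), (35.721920013427734, 46.14653396606445), 69.02482604980469)
foot ((514.916259765625, 40.703338623046875), (54.43876647949219, 19.665035247802734), 70.22261047363281)
blue_stand_edge 0.94 258 161 [0.5047 0.0144 0.12  ]
clip 0.98 260 178 [ 0.501  -0.0006  0.137 ]
clip 0.64 136 112 [0.4112 0.1038 0.137 ]
clip_handles 0.82 258 184 [0.4999 0.0025 0.171 ]
clip_handles 0.68 421 185 [ 0.6417 -0.0504  0.171 ]
blue_stand 0.66 260 143 [0.5082 0.0157 0.    ]
```

View pics/w1.png

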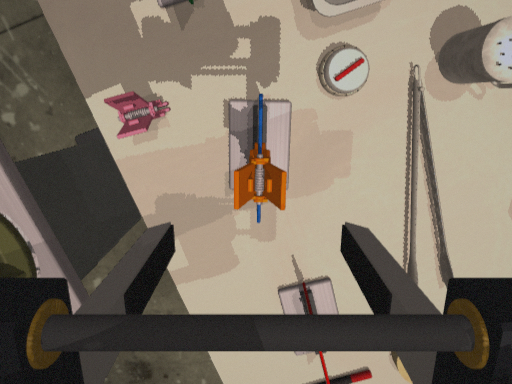

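The wrist view shows the orange clip at (260,183) on the blue card, centred between the open fingers, with the pink one apart at (135,113). Clip centre is about (0.5007, 0.001), yaw −21°. I descend.

carry_out(
  motion=[
    [[-0.022,0.013,0.1],0.003],
    [[-0.022,0.013,0.3],0.003],
    [[-0.022,0.013,0.45],0.003],
    [[-0.022,0.013,0.58],0.003],
    [[-0.022,0.013,0.67],0.003],
    [[-0.022,0.013,0.7225],0.003],
    [[-0.022,0.013,0.7225],0.003],
    [[-0.022,0.013,0.7225],0.003],
  ],
)

```text
time_s: 4.85
ee_pos: [0.5011, 0.0013, 0.1568]
eef_rot: [3.141, -0.0, 1.202]
force: [-0.5, -0.0, -0.1]
grip_width: 0.0939
grip_force: 0.0
```

Run:
```python
from look import *
p,d=camera("side"); c=cloud("side",d); H,S,V=hsv(p)
m=(H>5)&(H<18)&(S>120)&(d>0)&(abs(c[...,0]-.5)<.05)&(abs(c[...,1])<.06)&(c[...,2]>.1); P=c[m]
print(m.sum(),np.percentile(P[:,2],[1,50,99]),ctrl.get_obs()["ee_pos"])
crop=cv2.resize(p[130:250,160:300],None,fx=4,fy=4); 
w,_=camera("wrist"); cv2.imwrite("pics/w2.png",np.hstack([crop[:384],w])[:,:800] if 0 else np.hstack([cv2.resize(p[140:236,180:268],(352,384)),w[:,40:480]]))
```

```text
156 [0.1171067  0.16382115 0.18970697] [0.50120211 0.00132892 0.15702174]
```

View pics/w2.png

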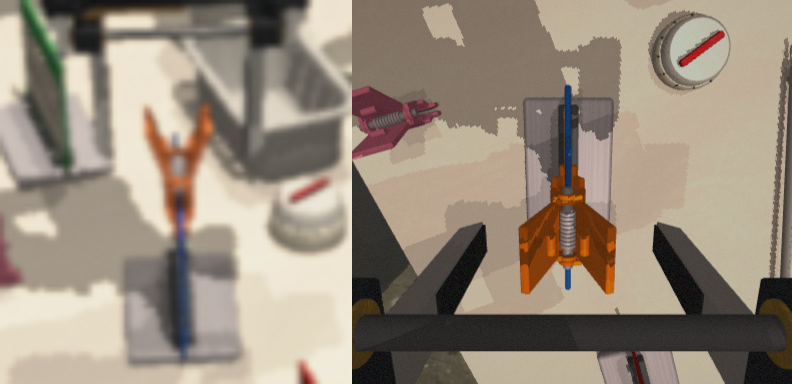

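The handles stand centred between the open fingers, at (567,250) in the wrist half of the picture. I close.

carry_out(
  motion=[
    [[0,0,0],0],
    [[0,0,0],0],
    [[0,0,0],0],
    [[0,0,0],0],
    [[0,0,0],0],
    [[0,0,0],0],
    [[0,0,0],0],
    [[0,0,0],0],
    [[0,0,0],0],
    [[0,0,0],0],
  ],
  hand=1,
  force=22,
)

```text
time_s: 5.95
ee_pos: [0.5007, 0.0014, 0.1559]
eef_rot: [-3.141, 0.0, 1.202]
force: [1.5, -0.4, -1.3]
grip_width: 0.0174
grip_force: 13.4
```

carry_out(
  motion=[
    [[0,0,0],0],
    [[0,0,-0.05],0],
    [[0,0,-0.15],0],
    [[0,0,-0.3],0],
    [[0,0,-0.45],0],
    [[0,0,-0.6],0],
    [[0,0,-0.7],0],
    [[0,0,-0.7],0],
  ],
)

```text
time_s: 6.75
ee_pos: [0.5014, 0.0013, 0.2991]
eef_rot: [3.137, -0.002, 1.202]
force: [0.8, 1.4, -0.8]
grip_width: 0.0176
grip_force: 22.0
```

Run:
```python
from look import *
p,d=camera("side"); c=cloud("side",d); H,S,V=hsv(p)
m=(H>5)&(H<18)&(S>120)&(d>0)&(abs(c[...,0]-.5)<.06)&(abs(c[...,1])<.06)&(c[...,2]>.1); P=c[m]
o=ctrl.get_obs(); print(m.sum(),np.percentile(P[:,2],[1,50,99]),o["ee_pos"],o["force"],o["grip_width"],o["grip_force"])
v,u=np.where(m);print(u.min(),u.max(),v.min(),v.max())
w,_=camera("wrist"); cv2.imwrite("pics/w3.png",np.hstack([cv2.resize(p[96:240,180:312],(352,384)),w[:,40:480]]))
```

```text
170 [0.25480099 0.28848313 0.33154242] [0.50090729 0.00133341 0.29689133] [ 0.39683182  0.30728692 -0.59730823] 0.017362766205243078 21.988793313503265
219 232 85 155
```

View pics/w3.png

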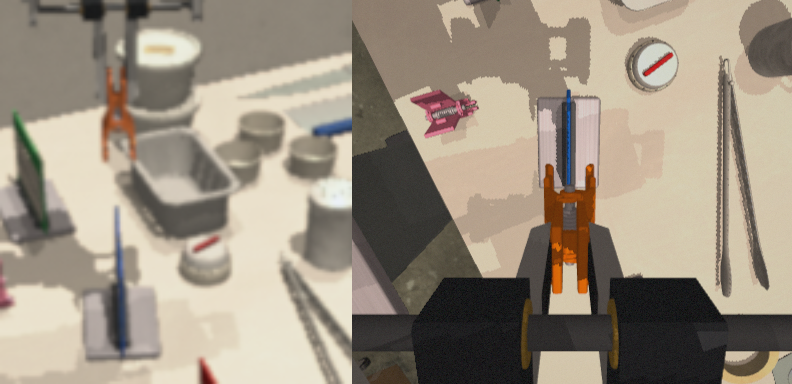

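The clip is held open at width 17.4 mm: jaws parted at (550–595,170–290) in the wrist half, and the blue stand still standing. I carry it over to the green card.

carry_out(
  motion=[
    [[0.1,-0.04,0],0],
    [[0.25,-0.1,0],0],
    [[0.42,-0.17,0],0],
    [[0.6,-0.24,0],0],
    [[0.78,-0.31,0],0],
    [[0.9,-0.36,0],0],
    [[0.95,-0.38,0],0],
    [[0.95,-0.38,0],0],
  ],
)

```text
time_s: 7.65
ee_pos: [0.498, 0.2065, 0.2947]
eef_rot: [-3.14, 0.001, 1.203]
force: [0.4, 0.0, -0.8]
grip_width: 0.0174
grip_force: 22.0
```

carry_out(
  motion=[
    [[0.1,-0.04,0],-0.01],
    [[0.2,-0.08,0],-0.02],
    [[0.3,-0.12,0],-0.03],
    [[0.34,-0.14,0],-0.0433],
    [[0.34,-0.14,0],-0.0433],
    [[0.34,-0.14,0],-0.0433],
  ],
)

```text
time_s: 8.25
ee_pos: [0.497, 0.2783, 0.2957]
eef_rot: [-3.141, 0.0, 1.471]
force: [0.4, -0.5, -0.5]
grip_width: 0.0175
grip_force: 22.0
```

Run:
```python
from look import *
o=ctrl.get_obs(); print(o["ee_pos"],o["eef_rot"],o["grip_width"])
p,d,c=look("w4",.497,.28,"green")
H,S,V=hsv(p); z=c[...,2]
m=(H>45)&(H<90)&(S>60)&(d>0)&(abs(c[...,0]-.497)<.06)&(abs(c[...,1]-.28)<.1)&(z>.09)&(z<.14)
T=c[m]; print(T.min(0),T.max(0),len(T))
# orange clip seen by wrist: tips
o_=(H>5)&(H<18)&(S>120)&(d>0)&(z>.2); P=c[o_]
for lo in np.arange(.235,.345,.01):
    Q=P[(P[:,2]>lo)&(P[:,2]<lo+.01)]
    if len(Q)>5: print(round(lo,3),len(Q),Q.min(0).round(3),Q.max(0).round(3))
```

```text
[0.49700247 0.27825714 0.29567648] [-3.14123281e+00  4.83103594e-04  1.47053103e+00] 0.01754004219591818
green 291 (array([0.4991846 , 0.30541007]), np.float64(-5.445281225737774), np.float64(0.08180654106413868)) [0.11764022 0.11892554 0.12046172] 0.41750752326740337
foot ((495.48919677734375, 283.1416015625), (99.98114776611328, 20.48697853088379), 84.24232482910156)
green_stand_edge 0.93 257 170 [0.4979 0.2782 0.12  ]
green_stand_edge 0.53 257 226 [0.4908 0.2161 0.12  ]
clip 0.75 185 280 [0.4067 0.1672 0.137 ]
clip 0.57 257 225 [0.4915 0.223  0.137 ]
clip_handles 0.66 254 244 [0.4884 0.218  0.171 ]
green_stand 0.95 255 155 [0.4941 0.2745 0.    ]
[0.49359017 0.26424685 0.09067523] [0.50404079 0.346942   0.12128852] 335
0.245 234 [0.484 0.293 0.245] [0.516 0.312 0.255]
0.255 319 [0.481 0.273 0.255] [0.516 0.306 0.265]
0.265 425 [0.483 0.275 0.265] [0.514 0.3   0.275]
0.275 543 [0.488 0.252 0.275] [0.509 0.3   0.285]
0.285 101 [0.49  0.261 0.285] [0.508 0.296 0.295]
0.295 449 [0.485 0.271 0.295] [0.511 0.296 0.305]
0.305 244 [0.489 0.263 0.305] [0.508 0.296 0.315]
0.315 1501 [0.486 0.259 0.315] [0.508 0.296 0.325]
0.325 38 [0.488 0.263 0.325] [0.505 0.286 0.331]
```

View pics/w4.png

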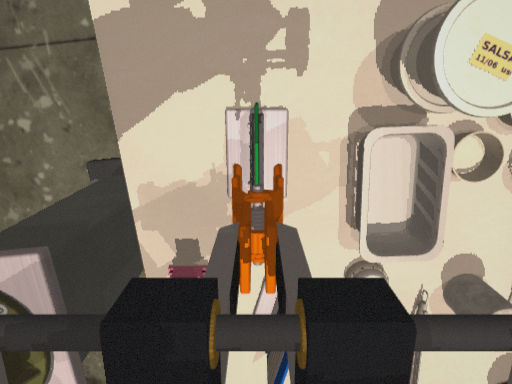

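The wrist view shows the green card's edge running at column 257 straight between the clip's jaws (columns 235–283). Card middle is about (0.497, 0.2775), and the tool stands right over it. I descend.

carry_out(
  motion=[
    [[0,0,0.08],0],
    [[0,0,0.2],0],
    [[0,0,0.35],0],
    [[0,0,0.48],0],
    [[0,0,0.57],0],
    [[0,0,0.63],0],
    [[0,0,0.67],0],
    [[0,0,0.7],0],
    [[0,0,0.703],0],
    [[0,0,0.703],0],
    [[0,0,0.703],0],
  ],
)

```text
time_s: 9.6
ee_pos: [0.497, 0.2796, 0.156]
eef_rot: [3.141, -0.001, 1.474]
force: [-0.4, 0.6, -0.3]
grip_width: 0.0177
grip_force: 22.0
```

Run:
```python
from look import *
p,d=camera("side"); c=cloud("side",d); H,S,V=hsv(p)
m=(H>5)&(H<18)&(S>120)&(d>0)&(abs(c[...,0]-.5)<.06)&(abs(c[...,1]-.28)<.07)&(c[...,2]>.06); P=c[m]
o=ctrl.get_obs(); print(m.sum(),np.percentile(P[:,2],[1,50,99]),o["ee_pos"],o["force"],o["grip_width"],o["grip_force"])
w,dw=camera("wrist"); cw=cloud("wrist",dw); H,S,V=hsv(w); z=cw[...,2]
o_=(H>5)&(H<18)&(S>120)&(dw>0)&(z>.06)&(z<.25); P=cw[o_]
for lo in np.arange(.08,.2,.01):
    Q=P[(P[:,2]>lo)&(P[:,2]<lo+.01)]
    if len(Q)>5: print(round(lo,3),len(Q),Q.min(0).round(3),Q.max(0).round(3))
g=cw[(H>45)&(H<90)&(S>60)&(dw>0)&(z>.114)&(z<.126)&(abs(cw[...,0]-.5)<.03)]; print("green",len(g),line(g[:,:2]),g.min(0),g.max(0))
cv2.imwrite("pics/w5.png",np.hstack([cv2.resize(p[120:216,145:233],(352,384)),w[:,40:480]]))
```

```text
147 [0.10478396 0.14528803 0.18870312] [0.49697431 0.27961337 0.15597199] [-0.25920906  0.18448084 -0.56321358] 0.01727769456970529 21.988799571990967
0.1 82 [0.483 0.296 0.103] [0.516 0.313 0.11 ]
0.11 253 [0.483 0.295 0.11 ] [0.516 0.313 0.12 ]
0.12 446 [0.481 0.274 0.12 ] [0.516 0.307 0.13 ]
0.13 434 [0.484 0.254 0.13 ] [0.511 0.302 0.14 ]
0.14 366 [0.49  0.256 0.14 ] [0.508 0.302 0.15 ]
0.15 140 [0.485 0.28  0.15 ] [0.511 0.298 0.16 ]
0.16 485 [0.488 0.272 0.16 ] [0.508 0.298 0.17 ]
0.17 243 [0.486 0.263 0.17 ] [0.508 0.298 0.18 ]
0.18 1420 [0.487 0.261 0.18 ] [0.508 0.297 0.19 ]
0.19 7 [0.488 0.271 0.19 ] [0.505 0.277 0.198]
green 666 (array([0.49603446, 0.27779834]), np.float64(-5.523676009257413), np.float64(0.13699773853756508)) [0.48802976 0.20762194 0.1152352 ] [0.5042018  0.34665007 0.12096951]
```

View pics/w5.png

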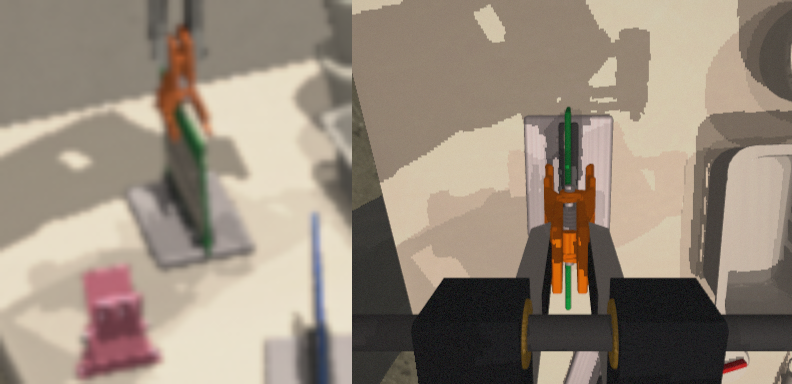

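The clip is astride the green edge in both views, with the card midway between the jaws at (568,190) and nothing touching. Tips are about 17 mm below the edge. I make a small centring correction, then hand in.

carry_out(
  motion=[
    [[-0.006,-0.002,0],0],
    [[-0.011,-0.004,0],0],
    [[-0.011,-0.004,0],0],
    [[-0.011,-0.004,0],0],
    [[-0.011,-0.004,0],0],
    [[-0.011,-0.004,0],0],
  ],
)

```text
time_s: 10.3
ee_pos: [0.4957, 0.2774, 0.1553]
eef_rot: [-3.142, -0.0, 1.474]
force: [0.2, 0.6, -0.5]
grip_width: 0.0175
grip_force: 22.0
```

Run:
```python
from look import *
o=ctrl.get_obs(); print(o["ee_pos"],o["force"],o["grip_width"])
w,dw=camera("wrist"); cw=cloud("wrist",dw); H,S,V=hsv(w); z=cw[...,2]
P=cw[(H>5)&(H<18)&(S>120)&(dw>0)&(z>.1)&(z<.12)]
g=cw[(H>45)&(H<90)&(S>60)&(dw>0)&(z>.114)&(z<.126)&(abs(cw[...,0]-.5)<.03)]; print(line(g[:,:2]),g[:,1].min(),g[:,1].max())
m=line(g[:,:2])[0]; a=np.radians(-5.5); s=(P[:,:2]-m)@[np.cos(a),np.sin(a)]
print("jaws across card mm",np.round(1000*np.array([s.min(),s[s<0].max(),s[s>0].min(),s.max()]),1))
if abs(o["force"]).max()<3 and o["grip_width"]<.0185: print(ctrl.hand_in())
```

```text
[0.49574043 0.27739807 0.15532972] [ 0.23870483  0.56941188 -0.4594561 ] 0.01748094145194877
(array([0.49608306, 0.27769422]), np.float64(-5.681520462568567), np.float64(0.1374173498192157)) 0.20822347597045632 0.3467280891594877
jaws across card mm [-16.7 -10.8  11.2  16.7]
the job is handed in; nothing more can be done
None
```

The orange clip is held squeezed open, upright and astride the middle of the green card's top edge. The jaws stand about 11 mm clear of the card's mid-plane on each side, with their tips about 17 mm below the edge. The job is handed in at about 10 s on the robot's clock.

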